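# Stop a bench power supply from rocking with a wedge

### The job

The bench power supply rocks because its far right foot (as seen from the robot) has lost its rubber. Press down on the black plastic pad on top of that corner to feel it rock and let go; then push the wooden wedge along the table, thin end first, under that short foot until it just takes up the gap, and press the same pad firmly again to check that the supply no longer rocks. Only push and press, with no lifting and no blows: leave the supply level and where it stands, do not disturb the other things, and finish clear of everything.

Things in the scene. Friction and masses are not known exactly. Their poses are not given: they have to be found in the camera images.
- supply: grey bench power supply, loose, about 2 kg; case 196 (x) x 160 (y) mm, its underside 18 mm and flat top 92 mm above the table. Origin: on the table under its centre when level; z up; yaw within 0.4 rad of 0. Feet at x = +-82, y = +-62 mm: three rubber ones 22 mm across, and the short one at x = +82, y = -62. At rest it stands level on the three rubber feet
- short_foot (a point): centre of the underside of the short foot, a bare steel stud 14 mm across, the far right foot seen from the robot; 8 mm above the table with the supply level. It goes down to the table when its corner is pressed and comes up again when let go
- pad: smooth, slippery black plastic pad 36 x 36 x 3 mm fixed on the supply's top, over the short foot: the place to press. Origin: centre of its underside. The three other corners have the same pads. With no wedge, 1 to 3 N down on it tips this corner down by about 9 mm (0.08 rad); its top shifts outward about 7 mm as it tips
- pad_top (a point): centre of that pad's top, 95 mm above the table with the supply level
- wedge: loose wooden wedge, 70 g, 120 long (x) x 45 wide (y) mm, flat on the table beside the supply, clear of it, thin end within 0.5 rad of pointing at the short foot. Origin: centre of its underside; x points to the thin end. Its top slopes straight from 28 mm high at x = -60 to 2 mm at x = +60. Sliding alone it takes under 1 N, several N once it bears on the foot
- wedge_back (a point): middle of the wedge's flat upright back face (45 wide x 28 mm high, facing the wedge's -x), 12 mm above the table: push here
- wedge_tip (a point): middle of the wedge's thin edge, on the table. The slope meets the level supply's short foot (the stud's rim) when this edge is about 21 mm past the foot's centre, wedge_back then 99 mm short of it; over 10 mm further raises the supply out of level
- board: bystander, fixed: green circuit board 140 x 100 mm, up to 16 mm high, on the table at the right. Origin: centre of its underside
- spool: bystander, loose, leave alone: solder spool, 52 mm across, 40 mm tall, standing. Origin: centre of its underside
- flux_jar: bystander, loose, leave alone: amber jar with black cap, 44 mm across, 45 mm tall. Origin: centre of its underside
- tip_tin: bystander, loose, leave alone: small open dark steel tin, 64 mm across, 35 mm tall. Origin: centre of its underside
- screwdriver: bystander, loose, leave alone: screwdriver lying on the table along its x. Origin: under its middle
- tweezers: bystander, loose, leave alone: dark tweezers, 130 mm long, 8 mm thick, lying along x. Origin: on the table under their middle
- pliers: bystander, loose, leave alone: red-handled pliers, 135 mm long, 60 mm wide, 16 mm thick, lying along x. Origin: on the table under the joint
Things that resemble listed ones, but are neither listed nor needed, are in the scene too. Of the things like the wedge, leave any that is orange or pink; of the rest the smaller one is meant.

How it is judged:
By the outcome, as a careful person would: the job done as asked, in the order asked, and still so for the second after the job is handed in, with the robot touching nothing.
It also fails if it takes over 54 s, if anything falls off the work surface, if the arm or the gripper's body presses on something with over 40 N, if the wrist force passes 120 N, or if a joint passes its speed limit or range.

### The arm

A 7-joint arm with a two-finger parallel gripper is mounted at the origin on the work surface. World frame = base frame: x ahead of the robot, y to its left, z up, the work surface at z = 0. Lengths are in m, angles in rad, forces in N, time in s.
With the tool pointing down it reaches from about 0.425 to 0.825 m from the base axis. Payload 3.6 kg.
Tool frame: the origin (TCP) lies on the centre line of the jaws, within the pads' length; the fingertips stand bot.tips_ahead ahead of it and the grasp point (between the pads) lies 11 mm behind it (bot.tips_ahead is the distance from the TCP to the fingertips, in m); z points along the fingers, y is the direction in which the jaws open and shut (so a half turn about z gives the same grasp; the last joint's range is limited). The gripper opens to 93 mm and grips with 3 to 60 N. Pads are 15 mm wide; open, the fingers measure 128 mm over their backs; the gripper's body (75 mm by 188 mm) begins 65 mm behind the grasp point.
Start: joints at [1.171, 0.615, -0.013, 1.423, 0.008, 1.103, -0.04], TCP at [0.237, -0.605, 0.227] pointing down, gripper open.
Joint ranges: [-3.12, 3.12], [-0.3, 2.06], [-1.34, 1.32], [0.26, 2.42], [-1.36, 4.5], [0.01, 1.98], [-2.84, 2.84]. Speed limits (rad/s): [2.79, 2.79, 3.14, 3.14, 3.14, 3.14, 3.14].

### API

Orientations are given as a unit quaternion [x, y, z, w].
In Python, from station import status, eyes, bot gives the robot as it stands.
- The arm moves only by the tool drive_tool, never from a script. Its argument "increments" is one flat list of numbers, 7 for each row, row after row: the turn, a rotation vector about the tool's x, y, z in degrees, then the shift along the tool's x, y, z in m, then the closure, from -1 (fully open) to 1 (shut). A call has 1 to 10 rows; each row is the pose to reach, as a shift and turn from the pose commanded when the call began, along the tool's axes at that moment; what a row does not reach only later rows make up. A row lasts 1/10 s, in which the tool goes at most 50 mm and 8.59 degrees, less where a joint would pass 70% of its speed; a pose out of reach is approached as far as the arm can. A call with a gripper value outside its range is refused whole. The fingers move at their own pace and stop on an object; "squeeze" is the grip in N (left out, the last holds). Time passes only in rows, so rows that repeat a pose let the fingers close. It gives the time, the measured TCP pose, the force and the opening at its end, in the units of the state.
- status.observe(): the state, without advancing time (a new reading comes with each control period).
- eyes.snapshot(name): name is "scene" or "top" or "wrist"; returns the picture (480x640x3 uint8, red, green, blue); there is no depth.
- eyes.camera_info(name): a dict with "camera_matrix" (3x3 intrinsics, pixels), "k1" (the pictures are not rectified: a ray, as slopes to the right and down, at radius r is drawn at 1 + k1 r^2 times it, then the intrinsics apply), "origin" and "orientation" of the camera in the world. Camera axes: x right, y up, looking along -z (the intrinsics and any distortion apply to the point x, -y, -z); pixel columns grow to the right and rows downward; lengths in m; the calibration is good to about 2 mm. A picture is of the moment at which its call begins: read the wrist's pose just before it. camera_info takes no time and is no camera call; for the wrist camera it gives the pose at the moment of the call.
- bot.finish_job(): hands the job in, once; it reports no verdict.
The state is a dict: "clock": time; "joints": joint angles; "joint_vel": joint speeds; "joint_torque": joint torques, N m; "ee_pos": TCP position; "eef_rot": TCP orientation; "force": force on the tool from outside, world axes, zero at the start; "torque": the same for the moment, N m; "grip_width": opening from 0.0 (shut) to 1.0 (fully open).
Only numpy, scipy, OpenCV 4.12 (cv2) and the standard library are available. Lean on these libraries where they do the work, as an engineer would, in place of code of your own. Each camera call takes 0.05 s, during which the arm holds its last target. There are 200 camera calls.

## Working session

There is one attempt and no reset: what is moved stays moved. The work goes in short steps, Python scripts to look and compute and a tool call to move; the robot and the scene stay as the last step left them, time stands still between calls to the robot, and variables do not carry over. Pictures are saved under pics/ and viewed, about 8 in all and at most 12, crops included, and the job is handed in when it is done.

Besides the shell and the picture viewer there is one more tool, called after "Emit:" as name(argument=value, ...) on one line, values as JSON. drive_tool: Moves the arm, as the interface text tells. Its arguments: {"type":"object","properties":{"increments":{"type":"array","items":{"type":"number"}},"squeeze":{"type":"number"}},"required":["increments"]}

```bash
mkdir -p pics; python3 - <<'E'
from station import status, eyes, bot
import cv2
print(status.observe(), bot.tips_ahead)
for n in("scene","top"):
    im=eyes.snapshot(n); cv2.imwrite(f"pics/{n}0.png",im[:,:,::-1]); print(n,eyes.camera_info(n))
E
```

```text
{'clock': 0.0, 'joints': array([ 1.1704997 ,  0.61592731, -0.0126342 ,  1.42488152,  0.00808426,
        1.10338468, -0.04041194]), 'joint_vel': array([ 0.00088159, -0.00068222,  0.00165871,  0.0014098 , -0.00071834,
        0.00099292,  0.00145759]), 'joint_torque': array([ 5.60559638e-04, -4.58930326e+01,  2.09257342e-01, -1.65739739e+01,
       -6.10499131e-02,  2.05339934e-02,  2.12116679e-04]), 'ee_pos': array([ 0.23709216, -0.60439624,  0.22548159]), 'eef_rot': array([ 9.82578740e-01,  1.85842388e-01, -2.42978060e-04, -1.25230253e-03]), 'force': array([-0.57074026, -0.05012249, -0.63753779]), 'torque': array([ 0.01337544,  0.00163484, -0.02837418]), 'grip_width': 1.0020616032024519} 0.008
scene {'camera_matrix': array([[482.228406  ,   0.        , 319.46472481],
       [  0.        , 482.228406  , 243.52275714],
       [  0.        ,   0.        ,   1.        ]]), 'k1': 0.024956057021554838, 'origin': array([ 0.97713939, -0.66702418,  1.27270664]), 'orientation': array([0.27160772, 0.08166898, 0.273712  , 0.91904361])}
top {'camera_matrix': array([[569.50798593,   0.        , 322.18345643],
       [  0.        , 569.50798593, 233.49750797],
       [  0.        ,   0.        ,   1.        ]]), 'k1': 0.012767412861934668, 'origin': array([ 0.29244378, -0.01419137,  1.35239666]), 'orientation': array([-0.07345949,  0.07409401,  0.71243812, -0.69393494])}
```

View pics/top0.png

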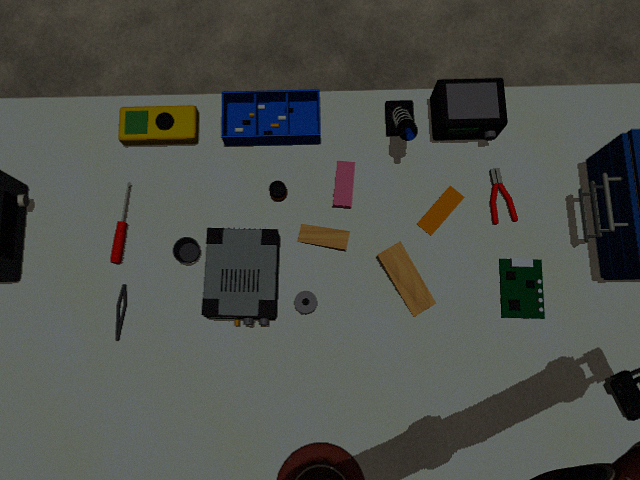

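View pics/scene0.png

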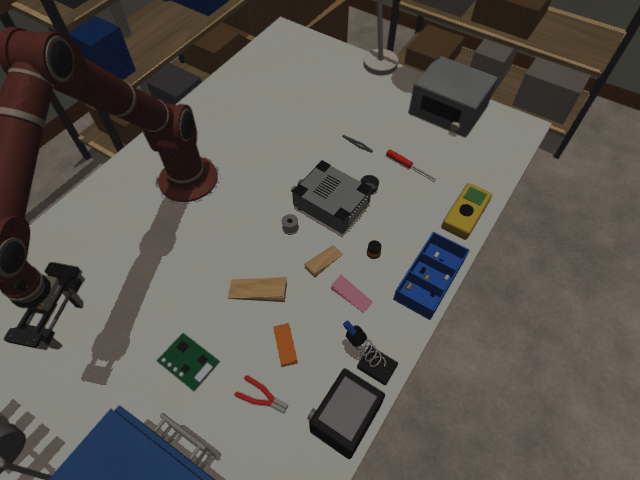

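The top view shows the supply around (242,275), with the far right pad near (270,237). The small wooden wedge is at (324,237) and the spool at (305,302). I'll enlarge this area in both views.

```bash
cat > h.py <<'E'
import numpy as np, cv2
from scipy.spatial.transform import Rotation as R
from station import status, eyes, bot
D=lambda c: np.array([c["k1"],0,0,0,0.])
def ray(c,p,z):
    "pixels -> world points at height z"
    p=np.array(p,float).reshape(-1,1,2)
    s=cv2.undistortPoints(p,c["camera_matrix"],D(c))[:,0]
    d=R.from_quat(c["orientation"]).apply(np.c_[s[:,0],-s[:,1],-np.ones(len(s))])
    o=np.array(c["origin"]); return o+d*((z-o[2])/d[:,2])[:,None]
def proj(c,P):
    q=R.from_quat(c["orientation"]).inv().apply(np.atleast_2d(P)-c["origin"])*[1,-1,-1]
    return cv2.projectPoints(q,np.zeros(3),np.zeros(3),c["camera_matrix"],D(c))[0][:,0]
def crop(im,x,y,w,h,s,g=1.6):
    return cv2.resize(np.clip(im[y:y+h,x:x+w].astype(float)*g,0,255).astype(np.uint8),None,fx=s,fy=s,interpolation=cv2.INTER_CUBIC)
E
python3 - <<'E'
from h import *
a=cv2.imread("pics/top0.png");b=cv2.imread("pics/scene0.png")
cv2.imwrite("pics/c1.png",np.vstack([crop(a,195,215,160,72,5)[:300],crop(b,280,150,130,60,5)[:0].reshape(0,650,3)]) if 0 else crop(a,195,215,160,115,5))
cv2.imwrite("pics/c2.png",crop(b,280,150,130,130,4.6))
E
```

```text
(no output)
```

View pics/c1.png

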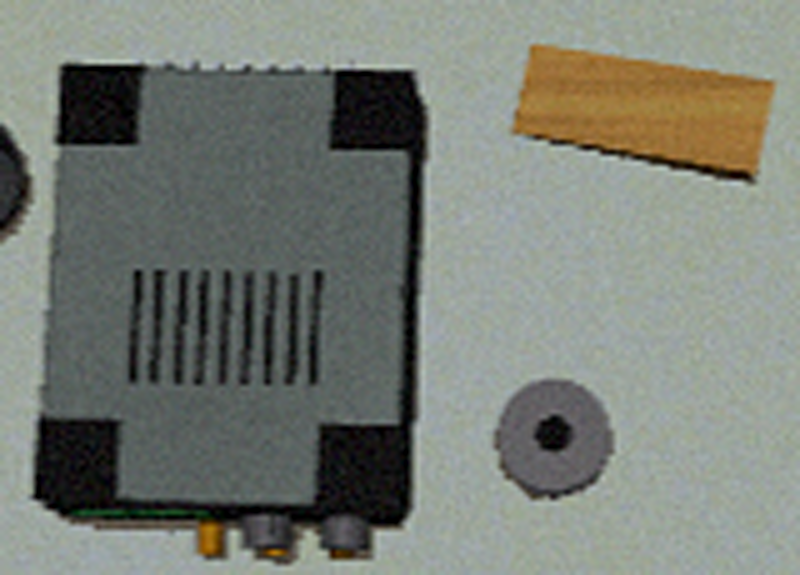

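View pics/c2.png

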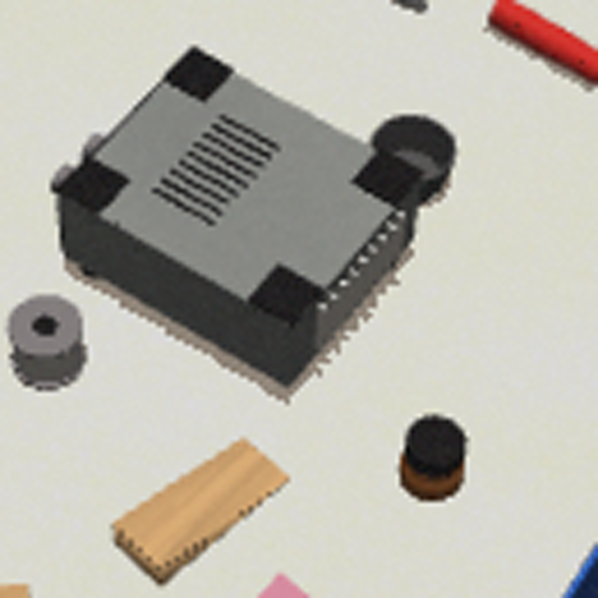

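In the top crop, the wedge's thin left edge runs (530,45)–(513,133) and its back top edge (775,80)–(755,178). The inner corners of the pads are near (140,145), (331,149), (118,420) and (320,425). The scene crop confirms the thin end faces the supply. Next I'll fit the poses.

```bash
cat > fit.py <<'E'
from h import *
from scipy.optimize import least_squares
def fit(obs,x0):
    "obs: list of (cam, local points, pixels)"
    def T(x,L): return np.c_[np.array(L)[:,:2]@np.array([[np.cos(x[2]),np.sin(x[2])],[-np.sin(x[2]),np.cos(x[2])]])+x[:2],np.array(L)[:,2]]
    f=lambda x: np.concatenate([(proj(c,T(x,L))-np.array(p)).ravel() for c,L,p in obs])
    s=least_squares(f,x0,loss="soft_l1",x_scale=[.01,.01,.05]); return s.x,f(s.x).round(1),T
E
python3 - <<'E'
from fit import *
ct,cs=eyes.camera_info("top"),eyes.camera_info("scene")
t=lambda p:np.array(p)/5+[195,215]-.4
s=lambda p:np.array(p)/4.6+[280,150]-.4
sup=[[.064,.044,.095],[.064,-.044,.095],[-.064,.044,.095],[-.064,-.044,.095],[.1,.08,.095]]
o1=(ct,sup,t([[140,145],[331,149],[118,420],[320,425],[62,65]]))
# scene: inner corners of pads: NR(127,187)? FR (250,297)inner, FL, and outer corner
o2=(cs,[[.064,-.044,.095],[.064,.044,.095],[-.064,-.044,.095],[-.064,.044,.095]],s([[286,264],[354,183],[103,210],[201,101]]))
W=[[.06,.0225,.002],[.06,-.0225,.002],[-.06,.0225,.028],[-.06,-.0225,.028]]
w1=(ct,W,t([[513,133],[530,45],[755,178],[775,80]]))
w2=(cs,W,s([[244,439],[290,477],[113,526],[162,572]]))
r=lambda c,p,z:ray(c,p,z)
x0=[*ray(ct,[[242,273]],.095)[0][:2],0]; w0=[*ray(ct,[[324,237]],.015)[0][:2],1.6]
for n,o,i in(("sup t",[o1],x0),("sup s",[o2],x0),("sup",[o1,o2],x0),("w t",[w1],w0),("w s",[w2],w0),("w",[w1,w2],w0)):
    x,e,T=fit(o,i); print(n,x.round(4),e)
    if n=="sup": print("pad/foot",T(x,[[.082,-.062,0]]))
    if n=="w": print("tip/back",T(x,[[.06,0,0],[-.06,0,.012]]))
print("spool",ray(ct,t([[553,434]]),.04),ray(cs,s([[44,325]]),.04))
print("flux",ray(ct,[[278,190]],.045),ray(cs,s([[435,440]]),.045))
print("pink",ray(ct,[[336,161],[354,162],[351,208],[333,206]],.01), "bigwedge",ray(ct,[[377,255],[400,242]],.02))
E
```

```text
sup t [ 0.4775  0.1661 -0.0478] [-0.6 -0.7  0.3 -0.7  0.4  1.4 -0.1  1.2 -0.  -0.6]
sup s [0.4795 0.1604 0.0024] [-0.1  0.9 -0.2 -0.3  4.9 -5.1 -1.1  0.7]
sup [ 0.4779  0.1651 -0.0386] [-0.5 -0.7  0.5 -1.   1.1  1.4  0.6  0.8  0.  -0.5 -0.7 -0.   0.2 -0.7
  5.3 -7.1  0.1 -0.7]
pad/foot [[0.55741814 0.10002186 0.        ]]
w t [ 0.5692 -0.0209  1.336 ] [-0.4  0.1  0.2 -0.1  0.2 -0.7  0.   0.7]
w s [ 0.5708 -0.0249  1.3584] [-0.3  0.   0.   0.4  0.2  0.1  0.1 -0.6]
w [ 0.5696 -0.022   1.3445] [ 0.1  0.1  0.5 -0.1  0.8 -1.1  0.4  0.2  0.1 -0.7  0.3 -0.2  0.3 -1.
 -0.  -1.6]
tip/back [[ 0.58309373  0.03646172  0.        ]
 [ 0.55617452 -0.08047996  0.012     ]]
spool [[0.41245594 0.0241157  0.04      ]] [[0.41066516 0.02159164 0.04      ]]
flux [[0.6785965  0.08355502 0.045     ]] [[0.68195505 0.08325199 0.045     ]]
pink [[ 0.75970996 -0.05814941  0.01      ]
 [ 0.75591451 -0.10259276  0.01      ]
 [ 0.63871415 -0.09088446  0.01      ]
 [ 0.64490241 -0.0472716   0.01      ]] bigwedge [[ 0.51950955 -0.14773663  0.02      ]
 [ 0.54945502 -0.2039485   0.02      ]]
```

```bash
cat > go.py <<'E'
import sys
from h import *
x,y,z,yaw=map(float,sys.argv[1:5])
s=status.observe(); r=R.from_quat(s["eef_rot"]); X=r.as_matrix()[:,0]
tgt=R.from_matrix(np.array([[np.cos(yaw),np.sin(yaw),0],[np.sin(yaw),-np.cos(yaw),0],[0,0,-1]]))
print("clock",round(s["clock"],2),"pos",s["ee_pos"].round(4),"yaw",np.arctan2(X[1],X[0]).round(4),"F",s["force"].round(2))
print("turn",np.degrees((r.inv()*tgt).as_rotvec()).round(2),"shift",r.inv().apply(np.array([x,y,z])-s["ee_pos"]).round(4))
E
python3 go.py 0.535 0.05 0.26 1.35
python3 - <<'E'
from fit import *
ct,cs=eyes.camera_info("top"),eyes.camera_info("scene")
t=lambda p:np.array(p)/5+[195,215]-.4
s=lambda p:np.array(p)/4.6+[280,150]-.4
sup=[[.064,.044,.095],[.064,-.044,.095],[-.064,.044,.095],[-.064,-.044,.095]]
o1=(ct,sup,t([[140,145],[331,149],[118,420],[320,425]]))
o2=(cs,[sup[1],sup[0],sup[3],sup[2]],s([[286,264],[354,183],[130,187],[201,101]]))
for o in([o1],[o2],[o1,o2]):
    x,e,T=fit(o,[.478,.165,0]); print(x.round(4),e,T(x,[[.082,-.062,0]]))
E
```

```text
clock 0.1 pos [ 0.2371 -0.6045  0.2256] yaw 0.3739 F [0.37 0.14 1.17]
turn [ -0.12  -0.06 -55.93] shift [ 0.5163 -0.5005 -0.0333]
[ 0.4783  0.1661 -0.0535] [-0.4 -1.1  0.5 -0.9  0.2  0.9 -0.2  1. ] [[0.55682684 0.09979186 0.        ]]
[ 0.4804  0.1625 -0.0128] [ 0.2  0.7  0.4 -0.3 -0.4 -0.7 -0.2  0.3] [[0.56155652 0.09948975 0.        ]]
[ 0.4788  0.1655 -0.0435] [-0.5 -1.2  0.4 -1.3  0.8  0.8  0.3  0.5 -0.5  0.   0.5 -0.5 -0.2 -2.1
  0.5 -0.7] [[0.55802994 0.09996277 0.        ]]
```

Emit:
drive_tool(increments=[0, 0, -56, 0.516, -0.5, -0.033, 1, 0, 0, -56, 0.516, -0.5, -0.033, 1, 0, 0, -56, 0.516, -0.5, -0.033, 1, 0, 0, -56, 0.516, -0.5, -0.033, 1, 0, 0, -56, 0.516, -0.5, -0.033, 1, 0, 0, -56, 0.516, -0.5, -0.033, 1, 0, 0, -56, 0.516, -0.5, -0.033, 1, 0, 0, -56, 0.516, -0.5, -0.033, 1, 0, 0, -56, 0.516, -0.5, -0.033, 1, 0, 0, -56, 0.516, -0.5, -0.033, 1], squeeze=5)

```text
clock: 1.1
ee_pos: [0.4445, -0.1487, 0.2496]
eef_rot: [0.78, 0.625, -0.0, -0.0]
force: [0.5, -0.2, -0.5]
grip_width: 0.193
```

```bash
python3 go.py 0.535 0.05 0.26 1.35
```

```text
clock 1.1 pos [ 0.4445 -0.1487  0.2496] yaw 1.3507 F [ 0.5  -0.18 -0.49]
turn [-0.02  0.01  0.04] shift [ 0.2137  0.0449 -0.0105]
```

Emit:
drive_tool(increments=[0, 0, 0, 0.214, 0.045, -0.01, 1, 0, 0, 0, 0.214, 0.045, -0.01, 1, 0, 0, 0, 0.214, 0.045, -0.01, 1, 0, 0, 0, 0.214, 0.045, -0.01, 1, 0, 0, 0, 0.214, 0.045, -0.01, 1, 0, 0, 0, 0.214, 0.045, -0.01, 1, 0, 0, 0, 0.214, 0.045, -0.01, 1])

```text
clock: 1.8
ee_pos: [0.5343, 0.0475, 0.259]
eef_rot: [0.78, 0.625, -0.001, -0.0]
force: [0.4, 0.5, 0.3]
grip_width: 0.005
```

```bash
python3 - <<'E'
from h import *
s=status.observe();c=eyes.camera_info("wrist");im=eyes.snapshot("wrist")
cv2.imwrite("pics/w1.png",np.clip(im[:,:,::-1]*1.5,0,255).astype(np.uint8));np.save("w1.npy",c,allow_pickle=True)
print(s["ee_pos"],c["origin"],s["force"],s["grip_width"]); print(proj(c,[[.558,.1,.095],[.583,.036,0],[.558,.1,0]]))
E
```

```text
[0.5342739  0.04746876 0.25896504] [0.55280131 0.12736569 0.41684359] [0.41503534 0.5484661  0.34924162] 0.005206703691235162
[[331.49666852 156.48214878]
 [362.95480307 202.3137733 ]
 [328.48655927 149.22479071]]
```

View pics/w1.png

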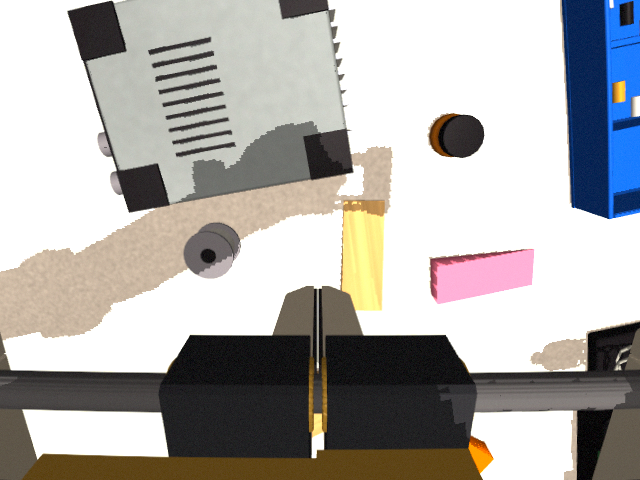

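The wrist view shows the pad corners at (304,137), (346,129), (353,172) and (311,179). The wedge's tip edge is (342,200)–(384,200), and its back top edge ends at (382,310), partly hidden by the gripper.

```bash
python3 - <<'E'
from fit import *
c=np.load("w1.npy",allow_pickle=True).item()
P=[[.064,-.044,.095],[.1,-.044,.095],[.1,-.08,.095],[.064,-.08,.095],[-.064,-.044,.095]]
x,e,T=fit([(c,P,[[304,137],[346,129],[353,172],[311,179],[162,164]])],[.478,.165,0]);print(x.round(4),e,T(x,[[.082,-.062,0]]))
W=[[.06,.0225,.002],[.06,-.0225,.002],[-.06,-.0225,.028]]
x,e,T=fit([(c,W,[[342,200],[384,200],[382,310]])],[.57,-.02,1.34]);print(x.round(4),e,T(x,[[.06,0,0],[-.06,0,0]]))
E
python3 go.py 0.557 0.1 0.112 1.35
```

```text
[ 0.4773  0.1678 -0.0476] [-0.7 -0.8  1.3 -0.7  0.8  0.6  0.1  1.  -9.9  0.2] [[0.55621861 0.10193711 0.        ]]
[ 0.5704 -0.0195  1.352 ] [ 0.4 -0.1 -0.4 -0.1  0.   0.2] [[ 0.58338724  0.03904249  0.        ]
 [ 0.55734301 -0.07809716  0.        ]]
clock 1.85 pos [0.5342 0.0464 0.2591] yaw 1.3488 F [ 0.29 -0.36 -0.05]
turn [-0.07  0.12 -0.07] shift [0.0576 0.0106 0.1469]
```

Emit:
drive_tool(increments=[0, 0, 0, 0.058, 0.011, 0.05, 1, 0, 0, 0, 0.058, 0.011, 0.1, 1, 0, 0, 0, 0.058, 0.011, 0.147, 1, 0, 0, 0, 0.058, 0.011, 0.147, 1, 0, 0, 0, 0.058, 0.011, 0.147, 1, 0, 0, 0, 0.058, 0.011, 0.147, 1])

```text
clock: 2.45
ee_pos: [0.5587, 0.1009, 0.1132]
eef_rot: [0.781, 0.624, -0.0, 0.0]
force: [-0.6, -0.5, 1.3]
grip_width: 0.002
```

```bash
python3 go.py 0.557 0.101 0.106 1.35; python3 go.py 0.557 0.101 0.106 1.35|head -1
```

```text
clock 2.45 pos [0.5587 0.1009 0.1132] yaw 1.3485 F [-0.56 -0.46  1.33]
turn [ 0.04  0.03 -0.09] shift [-0.0003 -0.0017  0.0072]
clock 2.45 pos [0.5587 0.1009 0.1132] yaw 1.3485 F [-0.56 -0.46  1.33]
```

Emit:
drive_tool(increments=[0, 0, 0, 0, -0.001, 0.003, 1, 0, 0, 0, 0, -0.001, 0.006, 1, 0, 0, 0, 0, -0.001, 0.008, 1, 0, 0, 0, 0, -0.001, 0.01, 1, 0, 0, 0, 0, -0.001, 0.011, 1, 0, 0, 0, 0, -0.001, 0.012, 1, 0, 0, 0, 0, -0.001, 0.013, 1, 0, 0, 0, 0, -0.001, 0.014, 1, 0, 0, 0, 0, -0.001, 0.015, 1, 0, 0, 0, 0, -0.001, 0.015, 1])

```text
clock: 3.45
ee_pos: [0.5594, 0.1021, 0.099]
eef_rot: [0.781, 0.625, 0.002, 0.002]
force: [1.4, -2.3, 6.5]
grip_width: 0.004
```

Emit:
drive_tool(increments=[0, 0, 0, 0, 0, 0.001, 1, 0, 0, 0, 0, 0, 0.002, 1, 0, 0, 0, 0, 0, 0.002, 1])

```text
clock: 3.75
ee_pos: [0.5597, 0.1021, 0.0971]
eef_rot: [0.781, 0.625, 0.002, 0.002]
force: [1.0, -1.8, 6.6]
grip_width: 0.003
```

```bash
python3 - <<'E'
from h import *
c=eyes.camera_info("scene");im=eyes.snapshot("scene")
cv2.imwrite("pics/s1.png",crop(im,280,140,120,90,6)[:,:,::-1]); print(status.observe()["force"],status.observe()["ee_pos"])
E
```

```text
[ 1.19785515 -1.63525879  6.78319117] [0.55970299 0.10209117 0.09714486]
```

View pics/s1.png

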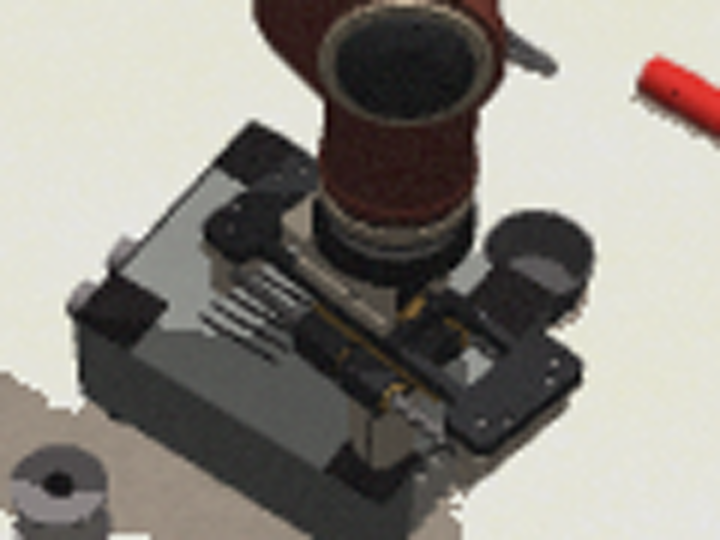

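The force held near 6.6 N while the TCP dropped 2 mm, so the corner is tipping. I'll keep going down to the stop.

Emit:
drive_tool(increments=[0, 0, 0, 0, 0, 0.001, 1, 0, 0, 0, 0, 0, 0.002, 1, 0, 0, 0, 0, 0, 0.003, 1, 0, 0, 0, 0, 0, 0.003, 1])

```text
clock: 4.2
ee_pos: [0.5601, 0.1017, 0.096]
eef_rot: [0.781, 0.625, 0.002, 0.003]
force: [-1.6, -3.5, 16.3]
grip_width: 0.007
```

Emit:
drive_tool(increments=[0, 0, 0, 0, 0, 0.001, 1, 0, 0, 0, 0, 0, 0.002, 1, 0, 0, 0, 0, 0, 0.002, 1])

```text
clock: 4.5
ee_pos: [0.5602, 0.1017, 0.0958]
eef_rot: [0.781, 0.625, 0.002, 0.003]
force: [-3.6, -5.3, 26.0]
grip_width: 0.003
```

It has bottomed out: 26 N with no further travel. Letting go.

Emit:
drive_tool(increments=[0, 0, 0, 0, 0, -0.003, 1, 0, 0, 0, 0, 0, -0.007, 1, 0, 0, 0, 0, 0, -0.011, 1, 0, 0, 0, 0, 0, -0.016, 1, 0, 0, 0, 0, 0, -0.06, 1, 0, 0, 0, 0, 0, -0.1, 1, 0, 0, 0, 0, 0, -0.1, 1])

```text
clock: 5.2
ee_pos: [0.5602, 0.1042, 0.1954]
eef_rot: [0.78, 0.625, 0.005, 0.002]
force: [0.6, -0.4, 0.2]
grip_width: 0.002
```

```bash
python3 go.py 0.5515 -0.105 0.15 1.352
```

```text
clock 5.2 pos [0.5602 0.1042 0.1954] yaw 1.3513 F [ 0.64 -0.44  0.22]
turn [ 0.51 -0.27 -0.04] shift [-0.2063  0.0366  0.0448]
```

Emit:
drive_tool(increments=[0.5, -0.3, 0, -0.206, 0.037, 0.045, 1, 0.5, -0.3, 0, -0.206, 0.037, 0.045, 1, 0.5, -0.3, 0, -0.206, 0.037, 0.045, 1, 0.5, -0.3, 0, -0.206, 0.037, 0.045, 1, 0.5, -0.3, 0, -0.206, 0.037, 0.045, 1, 0.5, -0.3, 0, -0.206, 0.037, 0.045, 1, 0.5, -0.3, 0, -0.206, 0.037, 0.045, 1, 0.5, -0.3, 0, -0.206, 0.037, 0.045, 1])

```text
clock: 6.0
ee_pos: [0.549, -0.1027, 0.1459]
eef_rot: [0.779, 0.627, -0.004, -0.002]
force: [-0.0, 0.6, 0.3]
grip_width: 0.004
```

```bash
python3 - <<'E'
from h import *
c=eyes.camera_info("wrist");im=eyes.snapshot("wrist")
cv2.imwrite("pics/w2.png",np.clip(im[:,:,::-1]*1.2,0,255).astype(np.uint8));np.save("w2.npy",c,allow_pickle=True)
E
python3 go.py 0.5515 -0.105 0.014 1.352
```

```text
clock 6.05 pos [ 0.5491 -0.1029  0.146 ] yaw 1.356 F [-1.32 -0.48 -0.16]
turn [-0.47  0.2   0.23] shift [-0.001   0.0039  0.132 ]
```

View pics/w2.png

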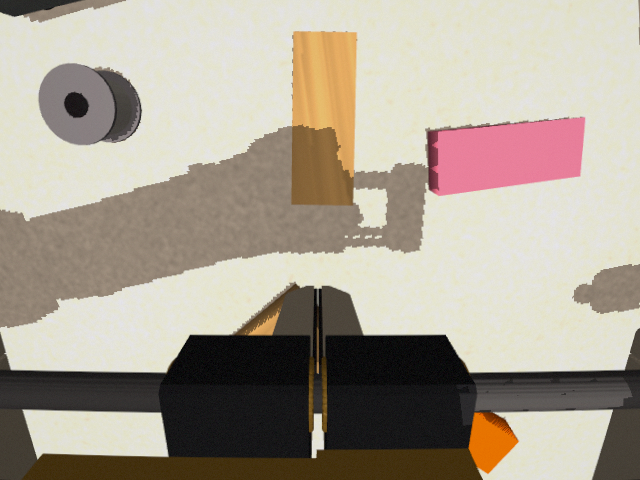

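The wedge's tip corners are at (293,32) and (356,32), with back corners at (292,204) and (353,206). The big wedge's corner at (296,284) is close behind the fingers, so I'll check the clearance.

```bash
python3 - <<'E'
from fit import *
c=np.load("w2.npy",allow_pickle=True).item()
W=[[.06,.0225,.002],[.06,-.0225,.002],[-.06,.0225,.028],[-.06,-.0225,.028]]
x,e,T=fit([(c,W,[[293,32],[356,32],[292,204],[353,206]])],[.57,-.02,1.34]);print(x.round(4),e,T(x,[[.06,0,0],[-.06,0,0]]))
print("bigw corner",ray(c,[[296,284]],.0),ray(c,[[296,284]],.04))
ct=eyes.camera_info("top");print(ray(ct,[[377,255],[400,242],[435,301],[413,317]],.02))
E
```

```text
[ 0.5707 -0.0203  1.3462] [-0.1 -0.4  0.2  0.2 -0.4  0.8  0.3 -0.5] [[ 0.58403382  0.03818126  0.        ]
 [ 0.55731342 -0.07880601  0.        ]]
bigw corner [[ 0.51972737 -0.14678794  0.        ]] [[ 0.52611832 -0.13044906  0.04      ]]
[[ 0.51950955 -0.14773663  0.02      ]
 [ 0.54945502 -0.2039485   0.02      ]
 [ 0.40733924 -0.27776106  0.02      ]
 [ 0.37174269 -0.22434959  0.02      ]]
```

Emit:
drive_tool(increments=[-0.5, 0.2, 0.3, 0, 0.003, 0.05, 1, -0.5, 0.2, 0.3, 0, 0.003, 0.1, 1, -0.5, 0.2, 0.3, 0, 0.003, 0.125, 1, -0.5, 0.2, 0.3, 0, 0.003, 0.125, 1, -0.5, 0.2, 0.3, 0, 0.003, 0.125, 1, -0.5, 0.2, 0.3, 0, 0.003, 0.125, 1])

```text
clock: 6.65
ee_pos: [0.5522, -0.1064, 0.0226]
eef_rot: [0.782, 0.624, 0.001, 0.002]
force: [-1.1, -0.3, 0.7]
grip_width: 0.001
```

```bash
python3 go.py 0.5538 -0.0945 0.014 1.347
```

```text
clock 6.65 pos [ 0.5522 -0.1064  0.0226] yaw 1.3472 F [-1.13 -0.28  0.68]
turn [0.24 0.05 0.01] shift [ 0.012  -0.0011  0.0086]
```

```bash
cat > arc.py <<'E'
from h import *
from scipy.optimize import fsolve
def plan(c0,y0,foot,short,n,half=.0675,reach=.039):
    u=lambda a:np.array([np.cos(a),np.sin(a)])
    # constant-curvature path of the wedge centre, heading = wedge x
    end=lambda L,k:np.array(c0)+L*u(y0+k*L/2)*np.sinc(k*L/2/np.pi)
    f=lambda v: end(*v)-(np.array(foot)-reach*u(y0+v[0]*v[1]))
    L,k=fsolve(f,[.085,5.]); print("L",L.round(4),"R",round(1/k,3),"final yaw",round(y0+k*L,3))
    s=status.observe(); r=R.from_quat(s["eef_rot"]); p=s["ee_pos"]; X=r.as_matrix()[:,0]; ty=np.arctan2(X[1],X[0])
    for l in np.linspace(0,L-short,n):
        a=y0+k*l; t=end(l,k)-half*u(a)
        print("turn z %.2f"%-np.degrees(a-ty),"shift",r.inv().apply([*(t-p[:2]),0]).round(4)[:2],"tcp",t.round(4),"yaw",a.round(3))
E
python3 -c "
from arc import *
plan([.5707,-.0203],1.346,[.557,.101],.025,12)"
```

```text
L 0.0849 R 0.166 final yaw 1.858
turn z 0.07 shift [ 0.0206 -0.0011] tcp [ 0.5557 -0.0861] yaw 1.346
turn z -1.82 shift [0.0261 0.001 ] tcp [ 0.5589 -0.0812] yaw 1.379
turn z -3.70 shift [0.0316 0.003 ] tcp [ 0.5621 -0.0763] yaw 1.412
turn z -5.58 shift [0.0372 0.0048] tcp [ 0.5651 -0.0712] yaw 1.445
turn z -7.46 shift [0.0429 0.0064] tcp [ 0.5679 -0.066 ] yaw 1.477
turn z -9.35 shift [0.0486 0.0078] tcp [ 0.5705 -0.0608] yaw 1.51
turn z -11.23 shift [0.0543 0.009 ] tcp [ 0.5729 -0.0554] yaw 1.543
turn z -13.11 shift [0.0601 0.01  ] tcp [ 0.5752 -0.05  ] yaw 1.576
turn z -15.00 shift [0.0659 0.0108] tcp [ 0.5773 -0.0445] yaw 1.609
turn z -16.88 shift [0.0718 0.0115] tcp [ 0.5792 -0.039 ] yaw 1.642
turn z -18.76 shift [0.0776 0.0119] tcp [ 0.581  -0.0334] yaw 1.675
turn z -20.64 shift [0.0835 0.0122] tcp [ 0.5825 -0.0277] yaw 1.707
```

Emit:
drive_tool(increments=[0.2, 0, 0, 0.006, -0.001, 0.006, 1, 0.2, 0, 0, 0.012, -0.001, 0.008, 1, 0.2, 0, 0, 0.016, -0.001, 0.008, 1, 0.2, 0, 0, 0.019, -0.001, 0.008, 1, 0.2, 0, 0, 0.021, -0.001, 0.008, 1, 0.2, 0, -1.8, 0.026, 0.001, 0.008, 1, 0.2, 0, -3.7, 0.032, 0.003, 0.008, 1, 0.2, 0, -5.6, 0.037, 0.005, 0.008, 1, 0.2, 0, -7.5, 0.043, 0.0065, 0.008, 1, 0.2, 0, -7.5, 0.043, 0.0065, 0.008, 1])

```text
clock: 7.65
ee_pos: [0.5668, -0.0651, 0.0126]
eef_rot: [0.739, 0.674, -0.001, -0.001]
force: [0.8, 0.5, -0.5]
grip_width: 0.005
```

```bash
python3 - <<'E'
from h import *
c=eyes.camera_info("wrist");im=eyes.snapshot("wrist")
cv2.imwrite("pics/w3.png",np.clip(im[:,:,::-1]*1.2,0,255).astype(np.uint8));np.save("w3.npy",c,allow_pickle=True)
E
python3 go.py 0.5679 -0.066 0.014 1.477
```

```text
clock 7.7 pos [ 0.5664 -0.0657  0.0125] yaw 1.4782 F [-0.6  -0.52  0.72]
turn [-0.21  0.03  0.07] shift [-0.0001  0.0015 -0.0015]
```

View pics/w3.png

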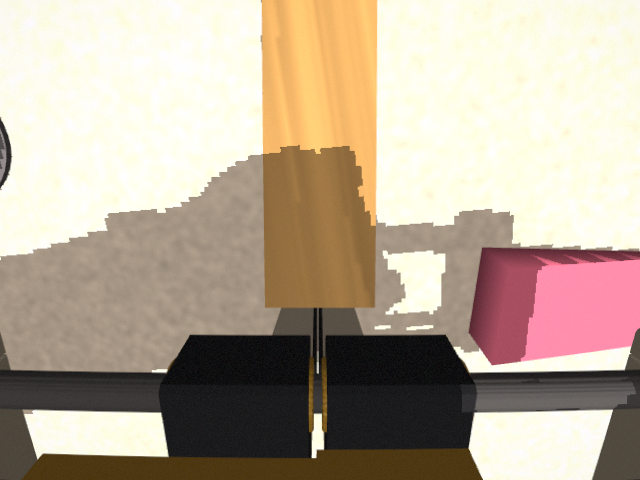

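The wedge sits square on the fingers, with its back top edge at (264,307)–(375,307). I'll replan from here.

```bash
python3 - <<'E'
from arc import *
c=np.load("w3.npy",allow_pickle=True).item()
b=ray(c,[[264,307],[375,307]],.028); print(b)
d=b[1]-b[0]; a=np.arctan2(d[1],d[0])+np.pi/2; m=b.mean(0)[:2]; u=np.array([np.cos(a),np.sin(a)])
p=status.observe()["ee_pos"][:2]; print("yaw",a,"gap tcp-back",(m-p)@u, np.linalg.norm(d))
h=(m-p)@u
plan(m+.06*u,a,[.557,.101],.012,10,half=.06+h)
E
```

```text
[[ 0.54648601 -0.05290203  0.028     ]
 [ 0.5917164  -0.05696917  0.028     ]]
yaw 1.4811170555366102 gap tcp-back 0.01100667337299246 0.04541287301875387
L 0.0596 R 0.154 final yaw 1.867
turn z -0.17 shift [0.     0.0017] tcp [ 0.5681 -0.0659] yaw 1.481
turn z -2.13 shift [0.0053 0.0041] tcp [ 0.5709 -0.0608] yaw 1.515
turn z -4.09 shift [0.0107 0.0062] tcp [ 0.5736 -0.0556] yaw 1.55
turn z -6.05 shift [0.0162 0.0081] tcp [ 0.576  -0.0503] yaw 1.584
turn z -8.01 shift [0.0218 0.0099] tcp [ 0.5783 -0.045 ] yaw 1.618
turn z -9.97 shift [0.0274 0.0115] tcp [ 0.5804 -0.0396] yaw 1.652
turn z -11.93 shift [0.033  0.0129] tcp [ 0.5823 -0.0341] yaw 1.686
turn z -13.89 shift [0.0387 0.0141] tcp [ 0.584  -0.0285] yaw 1.721
turn z -15.85 shift [0.0444 0.0151] tcp [ 0.5855 -0.0229] yaw 1.755
turn z -17.81 shift [0.0502 0.0158] tcp [ 0.5868 -0.0172] yaw 1.789
```

Emit:
drive_tool(increments=[0, 0, -2.1, 0.0053, 0.004, 0, 1, 0, 0, -4.1, 0.0107, 0.006, 0, 1, 0, 0, -6, 0.016, 0.008, 0, 1, 0, 0, -8, 0.022, 0.01, 0, 1, 0, 0, -10, 0.0275, 0.0115, 0, 1, 0, 0, -12, 0.033, 0.013, 0, 1, 0, 0, -14, 0.0387, 0.014, 0, 1, 0, 0, -16, 0.0445, 0.015, 0, 1, 0, 0, -18, 0.05, 0.016, 0, 1, 0, 0, -18, 0.05, 0.016, 0, 1])

```text
clock: 8.7
ee_pos: [0.587, -0.0169, 0.0124]
eef_rot: [0.624, 0.781, -0.001, -0.001]
force: [0.1, 0.2, -0.1]
grip_width: 0.005
```

```bash
python3 - <<'E'
from h import *
c=eyes.camera_info("wrist");im=eyes.snapshot("wrist")
cv2.imwrite("pics/w4.png",np.clip(im[:,:,::-1]*1.2,0,255).astype(np.uint8));np.save("w4.npy",c,allow_pickle=True)
E
python3 go.py 0.5868 -0.0172 0.014 1.789
```

```text
clock 8.75 pos [ 0.5868 -0.0176  0.0124] yaw 1.7922 F [-0.11 -0.5  -0.02]
turn [-0.22 -0.03  0.18] shift [ 0.0004  0.0001 -0.0016]
```

View pics/w4.png

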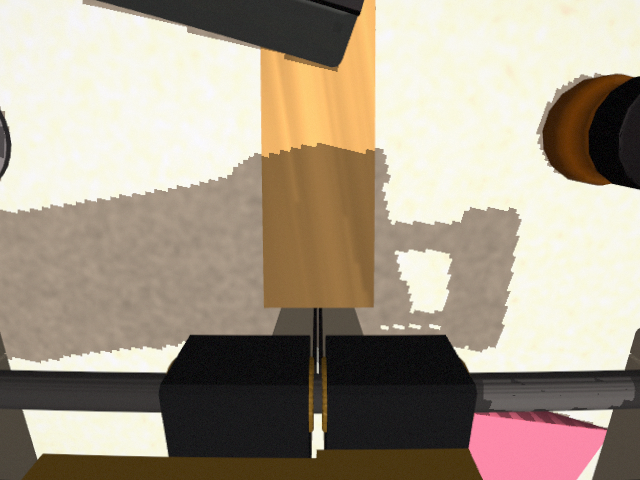

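The wedge's back edge is at (264,307)–(374,307), and the case's lower corner is visible at (337,69). That corner gives an independent check of where the foot is.

```bash
python3 - <<'E'
from arc import *
c=np.load("w4.npy",allow_pickle=True).item()
k=ray(c,[[337,69]],.018)[0]; a=-.046; f=k[:2]+[-.016*np.cos(a)-.018*np.sin(a),-.016*np.sin(a)+.018*np.cos(a)]
print("corner",k.round(4),"foot",f.round(4))
b=ray(c,[[264,307],[374,307]],.028)
d=b[1]-b[0]; y=np.arctan2(d[1],d[0])+np.pi/2; m=b.mean(0)[:2]; u=np.array([np.cos(y),np.sin(y)])
p=status.observe()["ee_pos"][:2]; print("yaw",y,"gap",(m-p)@u,"back-foot along",(np.array([f,[.557,.101]])-m)@u,"lat",(np.array([f,[.557,.101]])-m)@[-u[1],u[0]])
E
```

```text
corner [0.5722 0.0837 0.018 ] foot [0.5571 0.1024]
yaw 1.795316899856032 gap 0.010817505608735482 back-foot along [0.11277349 0.11143153] lat [0.00393375 0.00431216]
```

Emit:
drive_tool(increments=[0, 0, 0, 0.003, 0, 0, 1, 0, 0, 0, 0.006, 0, 0, 1, 0, 0, 0, 0.008, 0, 0, 1, 0, 0, 0, 0.009, 0, 0, 1, 0, 0, 0, 0.01, 0, 0, 1, 0, 0, 0, 0.01, 0, 0, 1])

```text
clock: 9.35
ee_pos: [0.5846, -0.0085, 0.0124]
eef_rot: [0.625, 0.781, -0.002, -0.001]
force: [-0.2, -0.6, -0.9]
grip_width: 0.004
```

Emit:
drive_tool(increments=[0, 0, 0, 0.001, 0, 0, 1, 0, 0, 0, 0.002, 0, 0, 1, 0, 0, 0, 0.002, 0, 0, 1])

```text
clock: 9.65
ee_pos: [0.5841, -0.0066, 0.0124]
eef_rot: [0.625, 0.781, -0.002, -0.001]
force: [-0.3, 0.3, -0.2]
grip_width: 0.008
```

Emit:
drive_tool(increments=[0, 0, 0, 0.001, 0, 0, 1, 0, 0, 0, 0.001, 0, 0, 1, 0, 0, 0, 0.001, 0, 0, 1])

```text
clock: 9.95
ee_pos: [0.5839, -0.0056, 0.0124]
eef_rot: [0.625, 0.781, -0.002, -0.001]
force: [0.0, 0.5, 0.4]
grip_width: 0.006
```

Emit:
drive_tool(increments=[0, 0, 0, 0.001, 0, 0, 1, 0, 0, 0, 0.001, 0, 0, 1, 0, 0, 0, 0.001, 0, 0, 1])

```text
clock: 10.25
ee_pos: [0.5837, -0.0047, 0.0124]
eef_rot: [0.625, 0.781, -0.002, -0.001]
force: [0.4, 0.1, 0.4]
grip_width: 0.004
```

Emit:
drive_tool(increments=[0, 0, 0, 0.001, 0, 0, 1, 0, 0, 0, 0.001, 0, 0, 1, 0, 0, 0, 0.001, 0, 0, 1])

```text
clock: 10.55
ee_pos: [0.5835, -0.0037, 0.0124]
eef_rot: [0.625, 0.781, -0.002, -0.001]
force: [-0.8, 0.1, -0.5]
grip_width: 0.005
```

Emit:
drive_tool(increments=[0, 0, 0, 0.001, 0, 0, 1, 0, 0, 0, 0.001, 0, 0, 1, 0, 0, 0, 0.001, 0, 0, 1])

```text
clock: 10.85
ee_pos: [0.5833, -0.0029, 0.0124]
eef_rot: [0.625, 0.781, -0.002, -0.001]
force: [-0.0, -0.3, 0.8]
grip_width: 0.006
```

Emit:
drive_tool(increments=[0, 0, 0, 0.001, 0, 0, 1, 0, 0, 0, 0.001, 0, 0, 1, 0, 0, 0, 0.001, 0, 0, 1])

```text
clock: 11.15
ee_pos: [0.5832, -0.0025, 0.0124]
eef_rot: [0.625, 0.78, -0.002, -0.001]
force: [1.2, -1.7, 0.4]
grip_width: 0.006
```

Emit:
drive_tool(increments=[0, 0, 0, 0.001, 0, 0, 1, 0, 0, 0, 0.001, 0, 0, 1, 0, 0, 0, 0.001, 0, 0, 1])

```text
clock: 11.45
ee_pos: [0.583, -0.0019, 0.0124]
eef_rot: [0.625, 0.78, -0.002, -0.001]
force: [0.1, -4.0, -0.9]
grip_width: 0.004
```

```bash
python3 - <<'E'
from h import *
F=[]
c=eyes.camera_info("wrist");im=eyes.snapshot("wrist");F.append(status.observe()["force"])
cv2.imwrite("pics/w5.png",np.clip(im[:,:,::-1]*1.2,0,255).astype(np.uint8));np.save("w5.npy",c,allow_pickle=True)
g=lambda i:cv2.cvtColor(i,cv2.COLOR_BGR2GRAY)
F.append(status.observe()["force"]);print(np.round(F,2),status.observe()["ee_pos"])
E
```

```text
[[ 1.08 -5.03 -0.31]
 [ 1.08 -5.03 -0.31]] [ 0.58299618 -0.00189079  0.01239403]
```

View pics/w5.png

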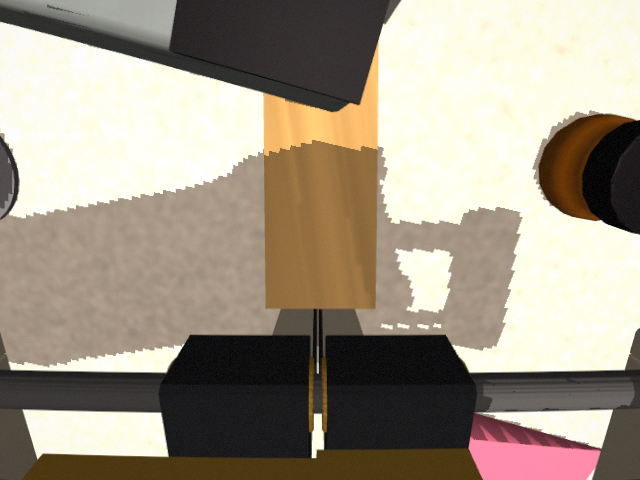

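Resistance has risen to about 5 N in about 1 mm of travel after first contact, so the wedge is bearing on the foot. Backing off and rising to press the pad.

Emit:
drive_tool(increments=[0, 0, 0, -0.004, 0, 0, 1, 0, 0, 0, -0.015, 0, 0, 1, 0, 0, 0, -0.03, 0, 0, 1, 0, 0, 0, -0.03, 0, -0.05, 1, 0, 0, 0, -0.03, 0, -0.1, 1, 0, 0, 0, -0.03, 0, -0.15, 1, 0, 0, 0, -0.03, 0, -0.15, 1, 0, 0, 0, -0.03, 0, -0.15, 1])

```text
clock: 12.3
ee_pos: [0.5906, -0.031, 0.1636]
eef_rot: [0.626, 0.78, -0.001, -0.0]
force: [-1.2, -0.4, -0.7]
grip_width: 0.004
```

```bash
python3 - <<'E'
from h import *
c=eyes.camera_info("wrist");im=eyes.snapshot("wrist")
cv2.imwrite("pics/w6.png",np.clip(im[:,:,::-1]*1.2,0,255).astype(np.uint8));np.save("w6.npy",c,allow_pickle=True)
print(proj(c,[[.557,.101,.095]]))
E
python3 go.py 0.557 0.101 0.113 1.79
```

```text
[[308.72621117  18.02385266]]
clock 12.35 pos [ 0.5894 -0.0311  0.1619] yaw 1.79 F [-0.52 -0.29 -0.94]
turn [-0.3   0.02 -0.  ] shift [ 0.136  -0.0026  0.0488]
```

View pics/w6.png

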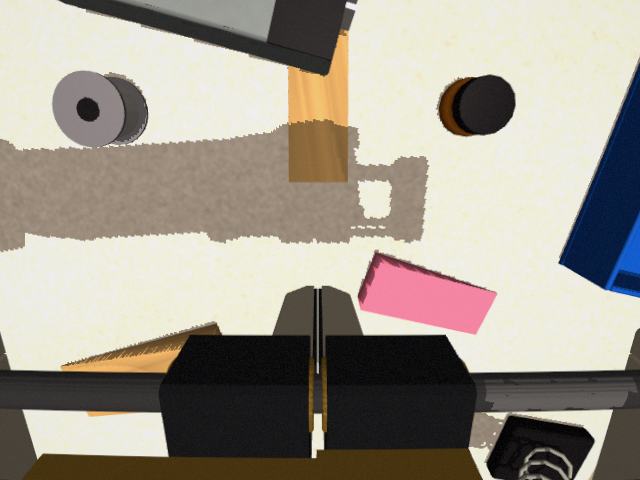

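The wedge is square under the corner, with its back at (290–348,181). The spool and jar look undisturbed.

Emit:
drive_tool(increments=[-0.3, 0, 0, 0.05, -0.001, 0, 1, -0.3, 0, 0, 0.1, -0.002, 0, 1, -0.3, 0, 0, 0.136, -0.003, 0, 1, -0.3, 0, 0, 0.136, -0.003, 0.045, 1, -0.3, 0, 0, 0.136, -0.003, 0.047, 1, -0.3, 0, 0, 0.136, -0.003, 0.047, 1, -0.3, 0, 0, 0.136, -0.003, 0.047, 1])

```text
clock: 13.05
ee_pos: [0.5578, 0.1006, 0.1156]
eef_rot: [0.626, 0.78, 0.0, 0.001]
force: [0.4, 0.3, -0.0]
grip_width: 0.007
```

```bash
python3 go.py 0.557 0.101 0.103 1.79
```

```text
clock 13.05 pos [0.5578 0.1006 0.1156] yaw 1.7885 F [ 0.37  0.31 -0.03]
turn [ 0.07  0.04 -0.08] shift [ 0.0005 -0.0008  0.0126]
```

Emit:
drive_tool(increments=[0, 0, 0, 0, -0.001, 0.004, 1, 0, 0, 0, 0, -0.001, 0.008, 1, 0, 0, 0, 0, -0.001, 0.01, 1, 0, 0, 0, 0, -0.001, 0.011, 1, 0, 0, 0, 0, -0.001, 0.012, 1, 0, 0, 0, 0, -0.001, 0.013, 1, 0, 0, 0, 0, -0.001, 0.013, 1])

```text
clock: 13.75
ee_pos: [0.5563, 0.1018, 0.1033]
eef_rot: [0.625, 0.781, 0.0, 0.001]
force: [-2.0, -0.3, 5.8]
grip_width: 0.004
```

Emit:
drive_tool(increments=[0, 0, 0, 0, 0, 0.001, 1, 0, 0, 0, 0, 0, 0.002, 1, 0, 0, 0, 0, 0, 0.002, 1])

```text
clock: 14.05
ee_pos: [0.5564, 0.1016, 0.103]
eef_rot: [0.625, 0.78, 0.0, 0.002]
force: [-3.9, -1.8, 14.8]
grip_width: 0.003
```

Emit:
drive_tool(increments=[0, 0, 0, 0, 0, 0.001, 1, 0, 0, 0, 0, 0, 0.001, 1, 0, 0, 0, 0, 0, 0.001, 1])

```text
clock: 14.35
ee_pos: [0.5565, 0.1015, 0.1029]
eef_rot: [0.625, 0.78, 0.0, 0.002]
force: [-5.1, -2.2, 20.4]
grip_width: 0.003
```

It is solid: 20 N with 0.4 mm of travel, against about 8 mm in the first press. Letting go and rising clear.

Emit:
drive_tool(increments=[0, 0, 0, 0, 0, -0.003, 1, 0, 0, 0, 0, 0, -0.006, 1, 0, 0, 0, 0, 0, -0.01, 1, 0, 0, 0, 0, 0, -0.05, 1, 0, 0, 0, -0.05, 0, -0.1, 1, 0, 0, 0, -0.1, 0, -0.14, 1, 0, 0, 0, -0.15, 0, -0.15, 1, 0, 0, 0, -0.18, 0, -0.15, 1, 0, 0, 0, -0.18, 0, -0.15, 1, 0, 0, 0, -0.18, 0, -0.15, 1])

```text
clock: 15.35
ee_pos: [0.5955, -0.0773, 0.249]
eef_rot: [0.628, 0.779, -0.0, 0.001]
force: [-0.5, 1.2, -0.5]
grip_width: 0.008
```

```bash
python3 - <<'E'
from h import *
c=eyes.camera_info("wrist");im=eyes.snapshot("wrist")
np.save("w7.npy",c,allow_pickle=True)
cv2.imwrite("pics/w7.png",np.clip(im[:,:,::-1]*1.,0,255).astype(np.uint8))
t=eyes.snapshot("top");cv2.imwrite("pics/top1.png",t[:,:,::-1])
print(status.observe()["ee_pos"],status.observe()["force"])
E
```

```text
[ 0.59475026 -0.07185901  0.24878676] [-0.84655792 -0.18288693 -0.05371845]
```

View pics/w7.png

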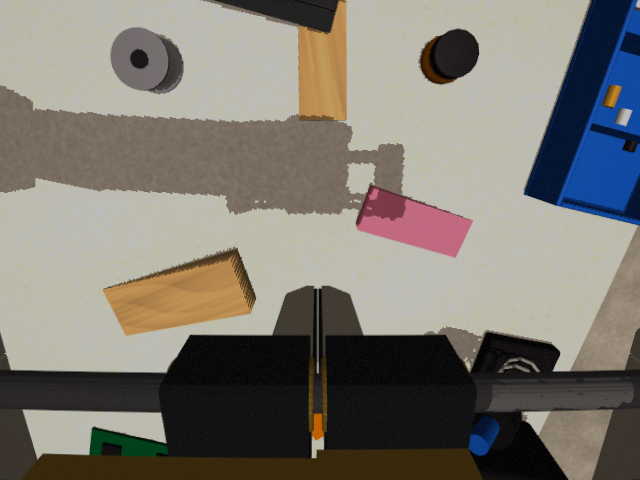

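The back of the wedge is at (299,120)–(347,121), still under the case corner at (332,32). As a last check, I'll compare this wedge position with the pushed one and measure any supply shift in the top view.

```bash
python3 - <<'E'
from h import *
for n,p,k in(("w5.npy",[[265,308],[376,308]],[337,110]),("w7.npy",[[299,120],[347,121]],[332,32])):
    c=np.load(n,allow_pickle=True).item(); print(n,ray(c,p,.028).mean(0).round(4),ray(c,[k],.018).round(4))
a=cv2.imread("pics/top0.png",0);b=cv2.imread("pics/top1.png",0)
for n,(x,y,w,h) in dict(supplyL=(200,224,30,90),supplyvents=(215,262,50,35),padFR=(258,226,26,26),spool=(292,288,28,28),jar=(266,177,24,26),tin=(170,234,32,34)).items():
    A,B=[np.float32(i[y:y+h,x:x+w]) for i in(a,b)]; print(n,np.round(cv2.phaseCorrelate(A,B)[0],2),abs(A-B).mean().round(1))
E
```

```text
w5.npy [0.5828 0.0081 0.028 ] [[0.5719 0.0847 0.018 ]]
w7.npy [0.5833 0.0073 0.028 ] [[0.5746 0.0855 0.018 ]]
supplyL [-0.02  0.01] 18.3
supplyvents [ 0.01 -0.16] 16.8
padFR [0.6  0.83] 13.4
spool [-0.07 -0.  ] 22.8
jar [0.06 0.45] 18.1
tin [0.03 0.06] 17.9
```

```bash
python3 -c "
from station import bot; print(bot.finish_job())"
```

```text
the job is handed in; nothing more can be done
None
```

The supply no longer rocks: the wedge is snug under the short foot, and the job is handed in at about 15.5 s of the 54 s. No verdict came back.

- **First press:** I pressed the far right pad until the corner bottomed out, about 7–8 mm down at 26 N, then let go. The force while it tipped read about 6.6 N, above the 1–3 N you gave.
- **Wedge:** I steered the small wooden wedge along the table with the closed fingers, thin end first, under the foot. I stopped about 1 mm after first contact, when resistance rose to about 5 N.
- **Second press:** 20 N on the same pad moved it only about 0.4 mm, at the level height.

**Last checks:**
- The wedge back stayed within about 1 mm of where I pushed it.
- The top view showed almost no shift of the supply's left side, vents, spool or tin.
- The far right pad (about 1 px) and the jar (about 0.5 px) read slightly shifted. The lighting changed between the two pictures, so I put this down to shadow, but I did not confirm it.
- In the wrist view the case corner read about 3 mm apart between two pictures, which is about what my pixel reading is good for.
- I did not view the last top picture or measure the other bystanders; the arm never went near them.
- The arm finished about 25 cm above the table, touching nothing.

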